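# Nest the slip strainers on the storage hook

### The job

The three washed slip strainers have dripped dry on the rail: hang them away on the single prong of the blue storage stand, largest first, so that they nest. Lower each onto the prong by its eye, domed side towards the post, and slide it back under your hand until it stops firmly home against the stop plate or the strainer before it (a definite push of 5 to 10 N, never above 20 N), then let go of it before fetching the next. At the end all three hang straight and still, handles face to face without a gap; drop nothing and leave the other things on the bench where they are.

Things in the scene. Friction and masses are not known exactly. Their poses are not given: they have to be found in the camera images.
- stand: Blue storage stand bolted to the bench: foot 160 x 160 x 12 mm, square post 30 mm, top 295 mm high. Origin on the bench under the post's middle, z up. A dark 44 mm boss clamped on the post holds a 14 mm square steel arm pointing to the stand's -x, with a stop plate (28 mm wide, 40 high, 4 thick) and then the prong. Boss and arm were set by hand and are not measured; rigid under 60 N.
- prong_mid (a point): Point fixed on the stand (axes as the stand): where plate front and prong axis meet at mid setting. The real plate front is up to 10 mm nearer or farther in x, the real axis up to 4 mm higher or lower: feel for both. The prong runs 80 mm from the plate to the stand's -x, level, 8 mm thick; its last 8 mm turn up 8 mm (highest point 12 mm above the axis, foremost 84 mm from the plate).
- rail: Drip rail: blue bar 460 mm long, 20 mm square, top 260 mm high, on two posts over a tray 22 mm high. Origin on the bench under the bar's middle, y along the bar, z up. Three pegs, 8 mm thick, stand out to the rail's -x at y = -130, 0, 130 mm, axis 250 mm high; they end 52 mm from the bar's middle line, the last 8 mm turned up 6 mm. One strainer hangs on each, in any order, about 28 mm out.
- strainer_large: Large strainer, 260 g +-25 %. Origin: middle of the upper inner face of its hanging eye (rests on peg or prong); z up to the handle's end, x to the domed side (towards the bar it hangs on), y across. Black handle, rubber flanks: 18 mm thick in x (-9 to 9), 32 mm wide in y, from z = +9 (end) to -66 mm; the eye through it in x is 18 mm wide, 32 high (z = 0 to -32).
- bowl_large (a point): Centre of that strainer's bowl mouth, 125 mm below its origin and 9 mm to the open side; axes as the strainer. Wire bowl 104 mm across, 36 mm deep to +x. Nested strainers hang handle against handle, origins 18 mm apart; the bowls then do not touch.
- strainer_medium: Medium strainer, 200 g +-25 %. Origin: middle of the upper inner face of its hanging eye (rests on peg or prong); z up to the handle's end, x to the domed side (towards the bar it hangs on), y across. Black handle, rubber flanks: 18 mm thick in x (-9 to 9), 32 mm wide in y, from z = +9 (end) to -66 mm; the eye through it in x is 18 mm wide, 32 high (z = 0 to -32).
- bowl_medium (a point): Centre of that strainer's bowl mouth, 125 mm below its origin and 9 mm to the open side; axes as the strainer. Wire bowl 86 mm across, 31 mm deep to +x. Nested strainers hang handle against handle, origins 18 mm apart; the bowls then do not touch.
- strainer_small: Small strainer, 150 g +-25 %. Origin: middle of the upper inner face of its hanging eye (rests on peg or prong); z up to the handle's end, x to the domed side (towards the bar it hangs on), y across. Black handle, rubber flanks: 18 mm thick in x (-9 to 9), 32 mm wide in y, from z = +9 (end) to -66 mm; the eye through it in x is 18 mm wide, 32 high (z = 0 to -32).
- bowl_small (a point): Centre of that strainer's bowl mouth, 125 mm below its origin and 9 mm to the open side; axes as the strainer. Wire bowl 68 mm across, 26 mm deep to +x. Nested strainers hang handle against handle, origins 18 mm apart; the bowls then do not touch.
- water_bowl: White bowl, 124 mm across, bystander; origin under its middle.
- rib: Flat wooden throwing rib, 110 x 55 x 7 mm, bystander; origin under its middle.
- modelling_tool: Wooden-handled spatula, 200 mm long, bystander; origin under it.
- test_pot: Terracotta pot, 108 mm across, 92 mm high, bystander; origin under its middle.
- oxide_jar: Amber jar with white cap, 68 mm across, 85 mm high, bystander; origin under its middle.
- brush: Brush, 190 mm long, bystander; origin under it.
- roller: Wooden roller, 40 mm thick, bystander; origin on the bench under its middle.

How it is judged (in metres and radians):
On the way, in this order (a step that is already met when the one before it is completed fails the run):
1. the large strainer is on the prong and pressed home against the stop plate (z of strainer_large in the frame of stand between 0.252 and 0.284 m and y of strainer_large in the frame of stand between -0.012 and 0.012 m and x of strainer_large in the frame of stand above -0.085 m and contact force between strainer_large and stand above 4 N), for 0.1 s.
2. the large strainer hangs there by itself (z of strainer_large in the frame of stand between 0.252 and 0.284 m and y of strainer_large in the frame of stand between -0.012 and 0.012 m and contact force between strainer_large and the fingers below 0.1 N and contact force between strainer_large and stand above 0.5 N), for 0.1 s.
3. the medium strainer is on the prong and pressed home against the large one (z of strainer_medium in the frame of stand between 0.252 and 0.284 m and y of strainer_medium in the frame of stand between -0.012 and 0.012 m and x of strainer_medium in the frame of strainer_large between -0.0205 and -0.0155 m and z of strainer_medium in the frame of strainer_large between -0.006 and 0.006 m and contact force between strainer_medium and strainer_large above 4 N), for 0.1 s.
4. the medium strainer hangs there by itself (z of strainer_medium in the frame of stand between 0.252 and 0.284 m and y of strainer_medium in the frame of stand between -0.012 and 0.012 m and contact force between strainer_medium and the fingers below 0.1 N and contact force between strainer_medium and stand above 0.4 N), for 0.1 s.
5. the small strainer is on the prong and pressed home against the medium one (z of strainer_small in the frame of stand between 0.252 and 0.284 m and y of strainer_small in the frame of stand between -0.012 and 0.012 m and x of strainer_small in the frame of strainer_medium between -0.0205 and -0.0155 m and z of strainer_small in the frame of strainer_medium between -0.006 and 0.006 m and contact force between strainer_small and strainer_medium above 4 N), for 0.1 s.
At the end, for the whole second after the job is handed in: large, medium and small strainer hang in this order by their eyes on the prong, each borne by it, upright within 7 degrees, domes to the post within 11 degrees, handles face to face (origins 18 mm apart within 2.5 mm along the prong and level within 6 mm), and at rest (z of strainer_large in the frame of stand between 0.252 and 0.284 m and y of strainer_large in the frame of stand between -0.012 and 0.012 m and contact force between strainer_large and stand above 0.5 N and angle between each of strainer_large, strainer_medium, strainer_small's own z axis and vertical below 0.12 rad and angle between the x axis of each of strainer_large, strainer_medium, strainer_small and the x axis of stand, either way round below 0.2 rad and linear speed of each of strainer_large, strainer_medium, strainer_small below 0.03 m/s and angular speed of each of strainer_large, strainer_medium, strainer_small below 0.3 rad/s and z of strainer_medium in the frame of stand between 0.252 and 0.284 m and y of strainer_medium in the frame of stand between -0.012 and 0.012 m and contact force between strainer_medium and stand above 0.4 N and z of strainer_small in the frame of stand between 0.252 and 0.284 m and y of strainer_small in the frame of stand between -0.012 and 0.012 m and contact force between strainer_small and stand above 0.3 N and x of strainer_medium in the frame of strainer_large between -0.0205 and -0.0155 m and z of strainer_medium in the frame of strainer_large between -0.006 and 0.006 m and x of strainer_small in the frame of strainer_medium between -0.0205 and -0.0155 m and z of strainer_small in the frame of strainer_medium between -0.006 and 0.006 m); the robot touches nothing.
It fails at once if a strainer is pressed on the stand, the rail or another strainer with more than 20 N (contact force between any of strainer_large, strainer_medium, strainer_small and stand above 20 N or contact force between any of strainer_large, strainer_medium, strainer_small and rail above 20 N or contact force between any of strainer_medium, strainer_small and strainer_large above 20 N or contact force between strainer_small and strainer_medium above 20 N).
It fails at once if a strainer is dropped (height (world z) of any of strainer_large, strainer_medium, strainer_small below 0.18 m).
It fails at once if another thing on the bench is moved by more than 30 mm (distance of any of water_bowl, rib, modelling_tool, test_pot, oxide_jar, brush, roller from where it was at the start of the episode above 0.03 m).
It also fails if it takes over 72 s, if anything falls off the work surface, if the arm or the gripper's body presses on something with over 40 N, if the wrist force passes 120 N, or if a joint passes its speed limit or range.

### The arm

A 7-joint arm with a two-finger parallel gripper is mounted at the origin on the work surface. World frame = base frame: x ahead of the robot, y to its left, z up, the work surface at z = 0. Lengths are in m, angles in degrees, forces in N, time in s.
With the tool pointing down it reaches from about 0.425 to 0.925 m from the base axis. Payload 6.8 kg.
Tool frame: the origin (TCP) lies on the centre line of the jaws, within the pads' length; the fingertips stand 14 mm ahead of it and the grasp point (between the pads) lies 5 mm behind it (manip.finger_overhang is the distance from the TCP to the fingertips, in m); z points along the fingers, y is the line along which they close (so a half turn about z gives the same grasp; the last joint's range is limited). The gripper opens to 88 mm and grips with 3 to 60 N. Pads are 20 mm wide; open, the fingers measure 115 mm over their backs; the gripper's body (75 mm by 178 mm) begins 61 mm behind the grasp point.
Start: joints at [-71.625, 27.33, 1.283, 89.118, -0.659, 63.558, -4.761], TCP at [0.281, 0.614, 0.237] pointing down, gripper open.
Joint ranges: [-169.35, 169.35], [-19.33, 120.38], [-80.79, 83.38], [13.8, 139.57], [-78.32, 258.32], [9.67, 109.79], [-169.56, 169.56]. Speed limits (degrees/s): [136.94, 136.94, 180, 180, 180, 180, 180].

### API

Orientations are given as [roll, pitch, yaw] about the fixed x, y, z axes, in that order (R = Rz(yaw) Ry(pitch) Rx(roll)).
In Python, from rig import manip, snapshot, workorder gives the robot as it stands.
- The arm moves only by the shell command python3 -m creep 'ROWS' [FORCE]. ROWS is JSON, a list of rows, each a list of 3 entries, a list of its own where there are three numbers: the shift along the tool's x, y, z in m, then the turn about the tool's z in degrees, then the closure in counts, from 0 (fully open) to 255 (shut). In form: [[[dx, dy, dz], yaw, hand], ...]. A call has 1 to 10 rows; each row shifts and turns the commanded pose from where the row before left it, along the tool's axes as they then stand; what a row does not reach is not made up. A row lasts 1/12 s, in which the tool goes at most 41.7 mm and 7.16 degrees, less where a joint would pass 70% of its speed; a pose out of reach is approached as far as the arm can. A call is refused whole if a number of a shift passes 0.0417 or a number of a turn 7.16, either way. A call with a gripper value outside its range is refused whole. The fingers move at their own pace and stop on an object; FORCE is the grip in N (left out, the last holds). Time passes only in rows, so rows that do not move let the fingers close. It gives the time, the measured TCP pose, the force, the opening and the grip force at its end, in the units of the state.
- manip.read_state(): the state, without advancing time (a new reading comes with each control period).
- snapshot(name): name is "scene" or "top"; returns a dict with "image" (400x640x3 uint8, red, green, blue), "fov_y" (degrees; the focal length in pixels is half the picture's height over the tangent of half this angle, whatever the lens; pixels are square), "cx", "cy" (the principal point, pixels), "extrinsics" (4x4, takes a point from camera to world coordinates). Camera axes: x right, y down, z forward; pixel columns grow to the right and rows downward; lengths in m; the calibration is good to about 2 mm. A picture is of the moment at which its call begins. There is no depth.
- workorder.job_done(): hands the job in; it is judged then, once.
The state is a dict: "time_s": time; "joint_positions": joint angles; "qd": joint speeds; "tau": joint torques, N m; "eef_pos": TCP position; "tool_rot": TCP orientation; "contact_force": force on the tool from outside, world axes, zero at the start; "wrist_torque": the same for the moment, N m; "gripper_width": opening from 0.0 (shut) to 1.0 (fully open); "grip_force": force on a finger pad.
Only numpy, scipy, OpenCV 4.12 (cv2) and the standard library are available. Lean on these libraries where they do the work, as an engineer would, in place of code of your own. Each camera call takes 0.05 s, during which the arm holds its last target. There are 200 camera calls.

## Working session

There is one attempt and no reset: what is moved stays moved. The work goes in short steps, Python scripts to look and compute and a shell command to move; the robot and the scene stay as the last step left them, time stands still between calls to the robot, and variables do not carry over. Pictures are saved under pics/ and viewed, at most 10 in all, crops included, and the job is handed in when it is done.

```bash
ls; mkdir -p pics; python3 - <<'E'
from rig import manip, snapshot
import cv2
print(manip.read_state())
for n in("scene","top"):
    s=snapshot(n); cv2.imwrite(f"pics/{n}0.png",s["image"][:,:,::-1]); print(n,s["fov_y"],s["cx"],s["cy"],s["extrinsics"], [k for k in s])
E
```

```text
pics
{'time_s': 0.0, 'joint_positions': array([-71.6256868 ,  27.37369874,   1.27936144,  89.17614521,
        -0.65809946,  63.5584497 ,  -4.76139856]), 'qd': array([-0.00953766,  0.07466971,  0.02283336,  0.13254923, -0.0049999 ,
        0.02831109, -0.00404401]), 'tau': array([ 8.90384963e-04, -5.82860827e+01,  1.53540216e+00, -2.72612107e+01,
       -5.42433292e-02,  1.70414377e-02,  1.83856173e-04]), 'eef_pos': array([0.28042086, 0.61337386, 0.23572201]), 'tool_rot': array([-1.79899351e+02,  7.84821167e-03,  1.55434059e+02]), 'contact_force': array([-0.3672    , -0.4660548 , -0.95770128]), 'wrist_torque': array([0.02595607, 0.0257926 , 0.00512303]), 'grip_force': 0.0, 'gripper_width': 0.9980974803284228}
scene 43.28640695501353 315.90209148444694 203.19420668682326 [[-0.22106295  0.7028443  -0.67612208  1.47035285]
 [ 0.97525465  0.15711677 -0.15554002  0.25267748]
 [-0.0030903  -0.69377534 -0.72018486  1.16413346]
 [ 0.          0.          0.          1.        ]] ['image', 'fov_y', 'cx', 'cy', 'extrinsics']
top 49.06501409658934 319.8148309010037 196.94188606906158 [[-0.02808315 -0.98608989  0.16382326  0.38611588]
 [-0.99959963  0.02713709 -0.00801045  0.05008625]
 [ 0.00345333 -0.16398262 -0.98645718  1.27224629]
 [ 0.          0.          0.          1.        ]] ['image', 'fov_y', 'cx', 'cy', 'extrinsics']
```

View pics/scene0.png

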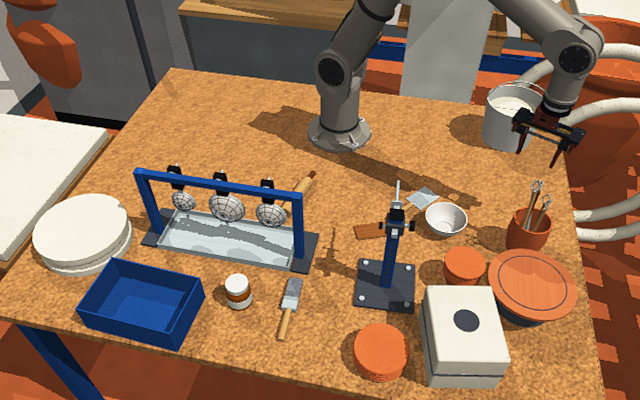

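View pics/top0.png

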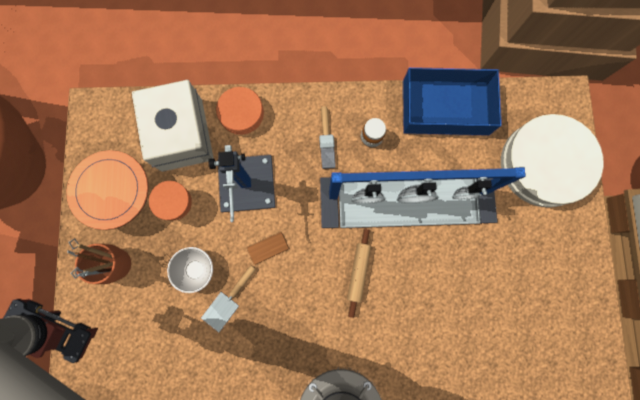

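The scene view shows the rail at (150-305, 165-265) with small, large and medium strainers at columns 182, 228 and 270, and the stand at (390, 250). In the top view the stand is at (247,182) with the prong pointing down towards the robot, and the rail runs from (335,180) to (525,172). I'll zoom in on both.

```bash
python3 - <<'E'
import cv2,numpy as np
a=cv2.imread("pics/scene0.png");b=cv2.imread("pics/top0.png")
def crop(im,x0,x1,y0,y1,s,step=10):
    c=cv2.resize(im[y0:y1,x0:x1],None,fx=s,fy=s,interpolation=cv2.INTER_CUBIC)
    for x in range(x0//step*step+step,x1,step*2): cv2.putText(c,str(x),(int((x-x0+.5)*s),8),0,.3,(0,255,255));c[:6,int((x-x0+.5)*s)]=255
    for y in range(y0//step*step+step,y1,step*2): cv2.putText(c,str(y),(0,int((y-y0+.5)*s)),0,.3,(0,255,255));c[int((y-y0+.5)*s),:6]=255
    return c
def stack(l,ax):
    m=max(i.shape[1-ax] for i in l)
    return np.concatenate([cv2.copyMakeBorder(i,0,m-i.shape[0] if ax else 0,0,0 if ax else m-i.shape[1],0) for i in l],ax)
cv2.imwrite("pics/stand.png",stack([crop(a,345,430,170,316,4),crop(b,200,290,140,225,5)],1))
cv2.imwrite("pics/rail.png",stack([crop(a,125,325,155,275,3),crop(b,315,530,162,235,3)],0))
print(stack([crop(a,345,430,170,316,4),crop(b,200,290,140,225,5)],1).shape)
E
```

```text
(584, 790, 3)
```

View pics/stand.png

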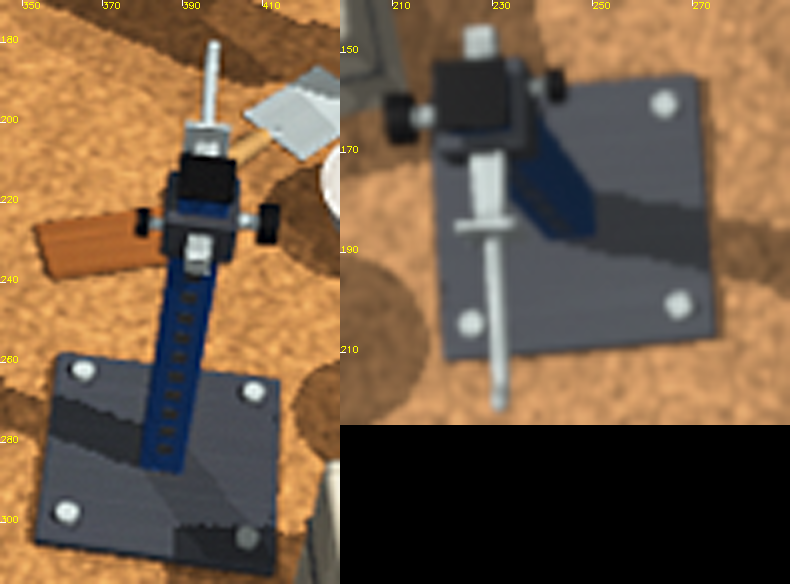

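View pics/rail.png

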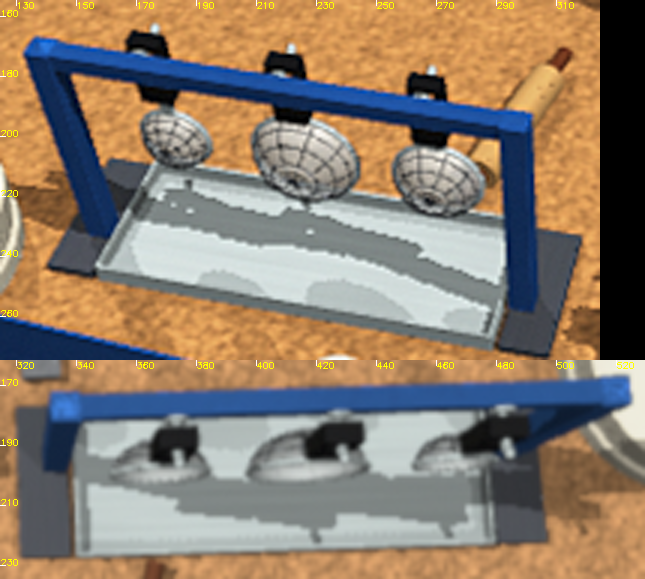

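The stand's foot corners, plate (top view near (230,186)) and prong tip (top (232,221), scene (398,180)) are clear. On the rail, the bar ends and peg tips are clear, with small at -y, large in the middle and medium at +y. Next I'll fit the poses from these clicked points.

```bash
cat > fit.py <<'E'
import numpy as np
from rig import snapshot
from scipy.optimize import least_squares
CAM={n:snapshot(n) for n in("scene","top")}
def proj(n,P):
    s=CAM[n];E=s["extrinsics"];p=(np.atleast_2d(P)-E[:3,3])@E[:3,:3]
    f=200/np.tan(np.radians(s["fov_y"]/2))
    return p[:,:2]/p[:,2:]*f+[s["cx"],s["cy"]]
def world(q,L):
    c,s=np.cos(q[2]),np.sin(q[2]);L=np.atleast_2d(L)
    return np.c_[q[0]+c*L[:,0]-s*L[:,1],q[1]+s*L[:,0]+c*L[:,1],L[:,2]]
def tri(**px):
    r=lambda P:np.concatenate([proj(n,P)[0]-v for n,v in px.items()])
    o=least_squares(r,[.6,0,.2]);return o.x,np.abs(o.fun).max()
def fit(pts,q0):
    r=lambda q:np.concatenate([proj(n,world(q,l))[0]-v for n,l,v in pts])
    o=least_squares(r,q0,loss="soft_l1");return o.x,r(o.x).reshape(-1,2)
E
python3 - <<'E'
from fit import *
np.set_printoptions(precision=4,suppress=True)
h=.26
R=[("top",(.01,.23,h),(332,173.3)),("top",(-.01,.23,h),(332,182)),("top",(.01,-.23,h),(525,167.7)),("top",(-.01,-.23,h),(525,176)),
("scene",(-.01,-.23,h),(141.5,167.5)),("scene",(.01,-.23,h),(134.2,170.2)),("scene",(-.01,.23,h),(302.2,192.2)),
("scene",(-.05,-.13,h),(176.5,164)),("scene",(-.05,0,h),(222,170.7)),("scene",(-.05,.13,h),(268.8,178)),
("top",(-.051,.13,h),(375,194.7)),("top",(-.051,0,h),(428.3,193.7)),("top",(-.051,-.13,h),(484.3,192.7))]
q,r=fit(R,[.6,-.2,0]);print("rail",q,np.degrees(q[2]));print(r)
S=[("scene",(-.08,-.08,.012),(359.5,257.8)),("scene",(-.08,.08,.012),(414.5,264.5)),("scene",(.08,.08,.012),(412.8,311)),("scene",(.08,-.08,.012),(353.6,304.5)),
("top",(.08,-.08,.012),(271.5,154.1)),("top",(-.08,-.08,.012),(275.1,206.5)),("top",(-.08,.08,.012),(220.5,211.5))]
q,r=fit(S,[.6,.3,0]);print("stand",q,np.degrees(q[2]));print(r)
for nm,d in dict(tip=dict(scene=(398.2,180.5),top=(231.8,221)),platetop=dict(scene=(397,201),top=(230.2,185.2)),armrear=dict(scene=(394,229),top=(227.5,145.5)),
  plateL=dict(scene=(391.5,201.5),top=(236,184.5)),plateR=dict(scene=(402,202),top=(223,185.3))).items():
    P,e=tri(**d);c,s=np.cos(q[2]),np.sin(q[2]);d=P-[*q[:2],0];print(nm,P,"local",c*d[0]+s*d[1],-s*d[0]+c*d[1],d[2],"err",e)
E
```

```text
rail [ 0.603  -0.215  -0.0015] -0.08759363517873013
[[-1.5142 -1.3098]
 [-1.255  -1.7207]
 [-0.7276 -0.5935]
 [ 0.1434 -0.6484]
 [-5.7299 -1.2842]
 [-1.9223  0.9298]
 [-0.1162  0.5664]
 [ 0.0727 -2.0138]
 [-0.0123 -1.6264]
 [-0.0008 -1.621 ]
 [-1.0669  1.6435]
 [ 0.9839  1.2236]
 [ 0.226   0.8064]]
stand [0.6455 0.2558 0.0655] 3.75128634914905
[[-1.025  -0.9947]
 [ 0.0889 -0.7945]
 [ 0.4059  1.0846]
 [-1.0747 -0.52  ]
 [-0.6629 -0.8419]
 [-0.1189 -0.019 ]
 [-0.6112  0.0621]]
tip [0.5024 0.2471 0.2666] local -0.14337048805725788 0.0006607133726797259 0.2666131508011728 err 0.4655820806586348
platetop [0.5848 0.2511 0.2742] local -0.06086252855903462 -0.0008080776964194238 0.2741661196895703 err 1.0457222444640593
armrear [0.6795 0.256  0.2771] local 0.03393992519701837 -0.002053588108630739 0.2770527237459204 err 0.40142654826280477
plateL [0.5867 0.2381 0.2714] local -0.059869966686115286 -0.013864559949042577 0.2713788555047176 err 1.0143718457712794
plateR [0.5853 0.2656 0.2746] local -0.0594846488348273 0.013703094928386193 0.2745957360912606 err 0.10959808347291755
```

```bash
python3 - <<'E'
from fit import *
import cv2
# fingertip check
for sgn in(1,-1):
    P=np.array([.2804,.6134,.2217])+sgn*.044*np.array([np.sin(np.radians(155.4)),-np.cos(np.radians(155.4)),0])
    print({n:proj(n,P)[0].round(1) for n in CAM})
rail=[.603,-.215,-.0015];st=[.6455,.2558,.0655]
def box(x0,x1,y0,y1,z0,z1):
    v=[(x,y,z) for x in(x0,x1) for y in(y0,y1) for z in(z0,z1)]
    return [(v[i],v[j]) for i in range(8) for j in range(i) if sum(a!=b for a,b in zip(v[i],v[j]))==1]
def draw(n,items,x0,x1,y0,y1,s):
    c=cv2.resize(np.ascontiguousarray(CAM[n]["image"][y0:y1,x0:x1,::-1]),None,fx=s,fy=s,interpolation=cv2.INTER_CUBIC)
    for q,L,col in items:
        for a,b in L:
            p=((proj(n,world(q,[a,b]))-[x0,y0]+.5)*s*16).astype(int)
            cv2.line(c,tuple(map(int,p[0])),tuple(map(int,p[1])),col,1,cv2.LINE_AA,4)
    return c
y=(0,255,255);g=(0,255,0)
I=[(rail,box(-.01,.01,-.23,.23,.24,.26),y)]
for p in(-.13,0,.13): I+=[(rail,[((-.01,p,.25),(-.052,p,.25)),((-.052,p,.25),(-.052,p,.26))],(0,0,255)),(rail,box(-.037,-.019,p-.016,p+.016,.188,.263),g)]
I+=[(st,box(-.08,.08,-.08,.08,0,.012),y),(st,box(-.015,.015,-.015,.015,.012,.295),y),(st,[((-.066,0,.264),(-.150,0,.264)),((-.15,0,.264),(-.15,0,.276))],(0,0,255)),(st,box(-.066,-.062,-.014,.014,.244,.284),g)]
A=draw("scene",I,125,325,155,275,3);B=draw("top",I,315,530,162,235,3)
C=draw("top",I,515,640,0,1,1) if 0 else None
W=np.zeros((600,800,3),np.uint8);W[:360,:600]=A;W[360:579,:645]=B;cv2.imwrite("pics/ov1.png",W)
W=np.zeros((600,800,3),np.uint8);a=draw("scene",I,345,430,170,316,4);W[:a.shape[0],:a.shape[1]]=a;b=draw("top",I,200,290,140,225,5);W[:b.shape[0],345:345+b.shape[1]]=b
c=draw("scene",[],500,600,90,180,2);d=draw("top",[],0,110,290,380,1.8);W[430:430+d.shape[0],345:345+d.shape[1]]=d;W[430:600,560:760]=c[:170];cv2.imwrite("pics/ov2.png",W)
E
```

```text
{'scene': array([549.5, 165. ]), 'top': array([ 59.5, 315.3])}
{'scene': array([519.1, 152.6]), 'top': array([ 93.2, 330.7])}
```

View pics/ov1.png

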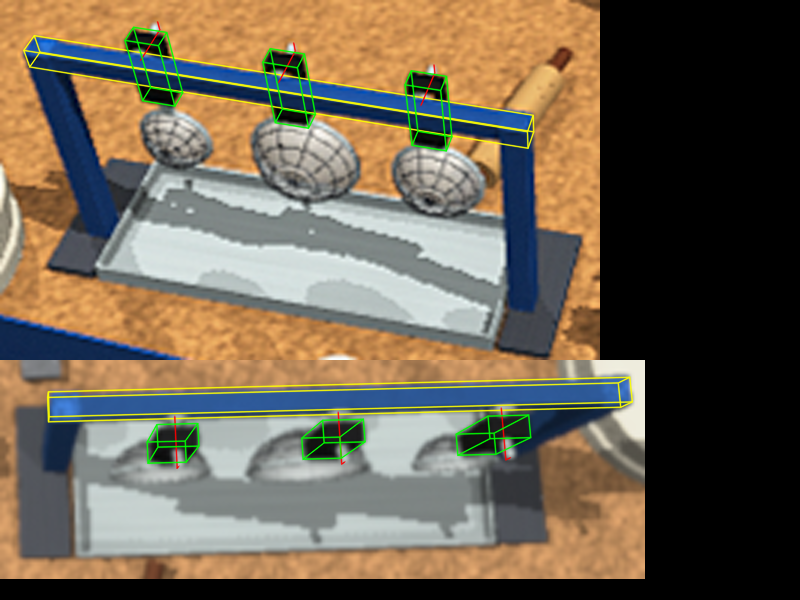

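View pics/ov2.png

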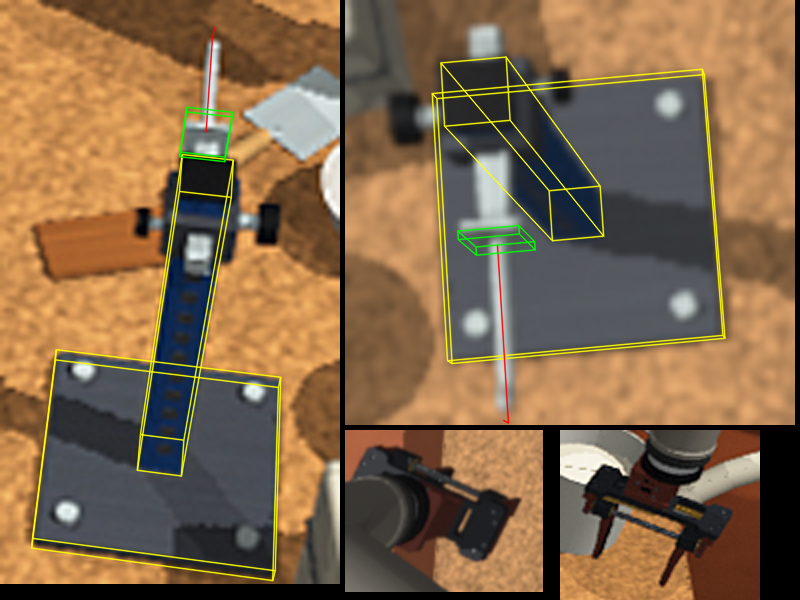

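The overlays agree to about 1 px and the fingertip check matches. From this the rail is at (0.603,-0.215) with yaw about 0°, and the stand at (0.6455,0.2558) with yaw 3.75° and plate front near x=-0.060. I'll raise the tool, square it up and travel over the large (middle) strainer.

```bash
python3 -m creep '[[[0,0,-0.04],-6.14,0],[[0,0,-0.04],-6.14,0],[[0,0,-0.04],-6.14,0],[[0,0,-0.03],-6.15,0],[[0,0,0],0,0]]'
python3 -m creep '[[[-0.0138,-0.0392,0],0,0],[[-0.0138,-0.0392,0],0,0],[[-0.0138,-0.0392,0],0,0],[[-0.0138,-0.0392,0],0,0],[[-0.0138,-0.0392,0],0,0],[[-0.0138,-0.0392,0],0,0],[[-0.0138,-0.0392,0],0,0],[[-0.0138,-0.0392,0],0,0],[[-0.0138,-0.0392,0],0,0],[[-0.0138,-0.0392,0],0,0]]'
```

```text
time_s: 0.72
eef_pos: [0.2816, 0.6161, 0.3949]
tool_rot: [179.3, 0.2, -179.7]
contact_force: [0.9, -0.1, 0.6]
gripper_width: 1.0
grip_force: 0.0
time_s: 1.55
eef_pos: [0.4188, 0.2197, 0.3866]
tool_rot: [180.0, 0.0, 180.0]
contact_force: [1.0, 0.1, 0.3]
gripper_width: 1.0
grip_force: 0.0
```

```bash
python3 -m creep '[[[-0.0138,-0.039,0],0,0],[[-0.0138,-0.039,0],0,0],[[-0.0138,-0.039,0],0,0],[[-0.0138,-0.039,0],0,0],[[-0.0138,-0.039,0],0,0],[[-0.0138,-0.039,0],0,0],[[-0.0138,-0.039,0],0,0],[[-0.0138,-0.039,0],0,0],[[-0.0138,-0.039,0],0,0],[[-0.0138,-0.039,0],0,0]]'
python3 -m creep '[[[-0.014,-0.039,0],0,0],[[0,0,0],0,0],[[0,0,0],0,0]]'
```

```text
time_s: 2.38
eef_pos: [0.5569, -0.17, 0.3866]
tool_rot: [180.0, 0.0, 180.0]
contact_force: [1.1, -0.4, 0.2]
gripper_width: 1.003
grip_force: 0.0
time_s: 2.63
eef_pos: [0.5702, -0.2099, 0.3858]
tool_rot: [-179.9, -0.1, 179.7]
contact_force: [0.2, 1.2, 0.2]
gripper_width: 0.998
grip_force: 0.0
```

```bash
python3 -m creep '[[[-0.001,-0.005,0.02],0,0],[[0,0,0.04],0,0],[[0,0,0.04],0,0],[[0,0,0.03],0,0],[[0,0,0.02],0,0],[[0,0,0.007],0,0],[[0,0,0],0,0],[[0,0,0],0,0]]'
python3 -m creep '[[[0,0,0],0,100],[[0,0,0],0,130],[[0,0,0],0,255],[[0,0,0],0,255],[[0,0,0],0,255],[[0,0,0],0,255],[[0,0,0],0,255],[[0,0,0],0,255]]' 35
```

```text
time_s: 3.3
eef_pos: [0.5723, -0.2114, 0.2307]
tool_rot: [180.0, 0.1, -179.9]
contact_force: [-0.4, -0.2, -0.1]
gripper_width: 1.002
grip_force: 0.0
time_s: 3.97
eef_pos: [0.5716, -0.2123, 0.2297]
tool_rot: [-180.0, -0.0, 180.0]
contact_force: [-0.2, -0.5, -0.7]
gripper_width: 0.434
grip_force: 0.3
```

```bash
python3 -m creep '[[[0,0,0],0,255],[[0,0,0],0,255],[[0,0,0],0,255],[[0,0,0],0,255]]' 35
python3 -m creep '[[[0,0,-0.005],0,255],[[0,0,-0.005],0,255],[[0,0,-0.004],0,255],[[0,0,0],0,255]]'
```

```text
time_s: 4.3
eef_pos: [0.5716, -0.2123, 0.2296]
tool_rot: [-180.0, -0.0, 180.0]
contact_force: [0.0, -1.1, -0.1]
gripper_width: 0.364
grip_force: 35.0
time_s: 4.63
eef_pos: [0.5722, -0.2121, 0.2448]
tool_rot: [-180.0, 0.1, -180.0]
contact_force: [0.1, -0.5, -1.7]
gripper_width: 0.367
grip_force: 35.0
```

```bash
python3 -m creep '[[[0.01,0,0],0,255],[[0.02,0,0],0,255],[[0.02,0,0],0,255],[[0.02,0,0],0,255],[[0,0,-0.02],0,255],[[0,0,-0.03],0,255],[[0,0,-0.03],0,255],[[0,0,-0.02],0,255]]'
python3 -m creep '[[[0.004,0.02,0],0,255],[[0.004,0.036,0],0,255],[[0.004,0.04,0],0,255],[[0.004,0.04,0],0,255],[[0.004,0.04,0],0,255],[[0.004,0.04,0],0,255],[[0.004,0.04,0],0,255],[[0.004,0.04,0],0,255],[[0.004,0.04,0],0,255],[[0.004,0.04,0],0,255]]'
python3 -m creep '[[[0.004,0.036,0],0,255],[[0.003,0.025,0],0,255],[[0.002,0.018,0],0,255],[[0,0,0],-3.75,255],[[0,0,0],0,255],[[0,0,0],0,255]]'
```

```text
time_s: 5.3
eef_pos: [0.5011, -0.2126, 0.3461]
tool_rot: [180.0, 0.1, 180.0]
contact_force: [0.1, 0.5, -2.0]
gripper_width: 0.365
grip_force: 35.0
time_s: 6.13
eef_pos: [0.4603, 0.165, 0.3436]
tool_rot: [180.0, -0.0, 180.0]
contact_force: [0.9, 1.0, -2.6]
gripper_width: 0.367
grip_force: 35.0
time_s: 6.63
eef_pos: [0.4523, 0.2419, 0.3433]
tool_rot: [-180.0, -0.0, -176.4]
contact_force: [0.5, 0.8, -2.5]
gripper_width: 0.364
grip_force: 35.0
```

```bash
python3 -m creep '[[[0,0.0,0.03],0,255],[[0,0,0.03],0,255],[[0,0,0.02],0,255],[[0,0,0.005],0,255],[[0,0,0],0,255],[[0,0,0],0,255]]'
python3 - <<'E'
from fit import *
import cv2
def crop(n,x0,x1,y0,y1,s): return cv2.resize(CAM[n]["image"][y0:y1,x0:x1,::-1],None,fx=s,fy=s,interpolation=cv2.INTER_CUBIC)
W=np.zeros((600,800,3),np.uint8);a=crop("scene",330,455,120,270,4);W[:600,:400]=a[:600,:400];b=crop("top",190,290,140,260,4);W[:480,400:800]=b[:,:400];cv2.imwrite("pics/app1.png",W)
E
```

```text
time_s: 7.13
eef_pos: [0.4533, 0.2425, 0.2597]
tool_rot: [180.0, 0.1, -176.4]
contact_force: [-0.6, -0.1, -1.4]
gripper_width: 0.367
grip_force: 35.0
```

View pics/app1.png

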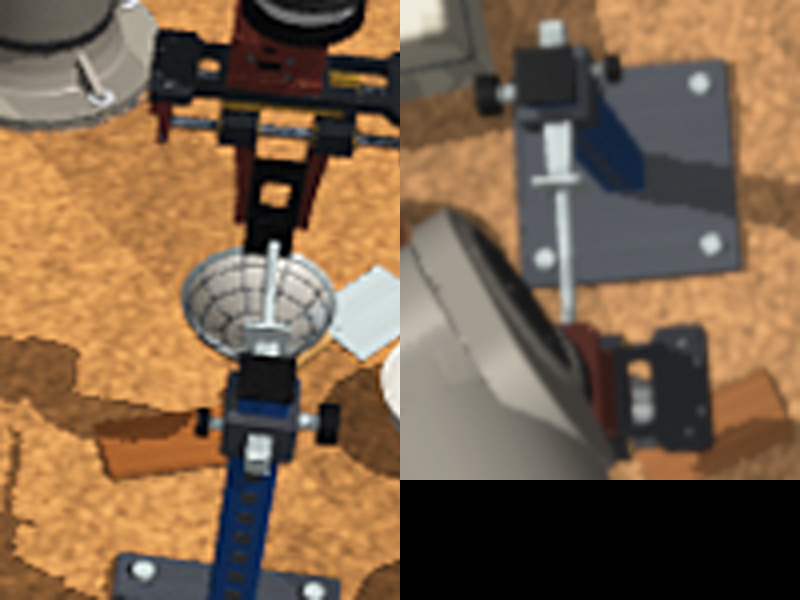

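The scene crop shows the eye near (398.5,166) and the prong tip at (398,181), so the eye is lined up just behind the tip. I'll check that numerically.

```bash
python3 - <<'E'
from fit import *
t=np.array([.4533,.2425,.2597]);u=np.array([.9979,.0654,0]);v=np.array([-.0654,.9979,0])
print("eye pred",proj("scene",t+u*.012+[0,0,.0085]))
im=CAM["scene"]["image"].astype(int)
# eye hole: bright pixels inside black handle
sub=im[158:176,388:410].sum(2);m=sub>300
print((sub//10))
q=[.6455,.2558,.0655]
for px in(.056,.06,.064):
  for z in(.260,.264,.268):print(px,z,[proj(n,world(q,[(-px-.083,0,z+.010)]))[0].round(1) for n in CAM],[proj(n,world(q,[(-px,0,z+.004)]))[0].round(1) for n in CAM])
E
```

```text
eye pred [[397.91275408 170.39184061]]
[[38 16  8  9  9  6 38 48 47 43 41 45 48 47 47 49 49 48 30  6  8  7]
 [33 15  7 10 10 11 17 18 26 29 26 36 40 42 43 44 42 45 28  4  9 10]
 [33 14  8 10 10  6  0  0  0  0  0  0  0  2  6  6  5 22 17  7 10  9]
 [36 17  9 11 11  6  1  1  2  2  2  1  1  1  1  0  0  1  2  8 10  9]
 [38 21 10 11  9  6  3  3  3  2  3  3  3  2  3  2  2  2  4  8 10  9]
 [34 20  9 10  9  6  3  4  3  2  2  2  3  3  3  3  3  2  6  9 10  8]
 [32 18  7  9 10  5  1  1  1  0  0  1  1  3  2  4  4  2  6 10  9  6]
 [35 20  7  9  8  4  1  4 12 16 18 14 10  6  2  1  2  2  7  9  8 10]
 [39 24  7 10  8  3  0 10 32 40 43 40 38 36 19  2  2  3  8  9  8 15]
 [39 24  7 10  7  2  1 21 43 48 49 52 55 56 37  3  1  4  9  9  7 17]
 [42 25  8  9  6  1  0 29 44 45 46 47 46 46 26  0  1  3  8  9  8 33]
 [37 20  7  8  6  2  0 28 40 41 42 42 43 38 18  0  1  5  9  8 15 41]
 [40 23  7  9  5  2  0 26 33 37 41 43 46 39 17  0  2  5  9  7 21 40]
 [38 21  8  9  5  2  1  5  6 14 19 27 31 18  3  1  2  6  9  5 32 42]
 [31 15  8  8  5  2  3  2  1  1  0  1  0  1  1  1  3  8  9  7 40 47]
 [33 14  8  7  3  2  2  2 
[... 429 characters left out ...]
array([230.6, 218.6])] [array([396.1, 203.1]), array([229. , 183.5])]
0.06 0.26 [array([397.6, 179.6]), array([231.4, 220.7])] [array([395.8, 204.2]), array([229.8, 185.9])]
0.06 0.264 [array([397.8, 178.5]), array([231.1, 220.5])] [array([396. , 203.1]), array([229.4, 185.5])]
0.06 0.268 [array([398. , 177.4]), array([230.7, 220.3])] [array([396.2, 202. ]), array([229.1, 185.2])]
0.064 0.26 [array([397.7, 178.6]), array([231.5, 222.5])] [array([395.9, 203.1]), array([229.9, 187.5])]
0.064 0.264 [array([397.8, 177.5]), array([231.2, 222.3])] [array([396. , 201.9]), array([229.5, 187.2])]
0.064 0.268 [array([398. , 176.3]), array([230.8, 222.1])] [array([396.2, 200.8]), array([229.2, 186.9])]
```

Prediction and picture agree to within about 1 px, both sideways and in height. I'll slide over the tip and then lower to feel the prong.

```bash
python3 -m creep '[[[-0.01,0,0],0,255],[[-0.015,0,0],0,255],[[-0.015,0,0],0,255],[[0,0,0],0,255]]'
python3 -m creep '[[[-0.015,0,0],0,255],[[-0.015,0,0],0,255],[[-0.01,0,0],0,255],[[0,0,0],0,255],[[0,0,0],0,255]]'
for i in 1; do python3 -m creep '[[[0,0,0.003],0,255],[[0,0,0.003],0,255],[[0,0,0],0,255],[[0,0,0],0,255]]'; done
python3 -m creep '[[[0,0,0.002],0,255],[[0,0,0],0,255],[[0,0,0],0,255]]'
python3 -m creep '[[[0,0,0.002],0,255],[[0,0,0],0,255],[[0,0,0],0,255]]'
```

```text
time_s: 7.67
eef_pos: [0.4959, 0.2455, 0.2593]
tool_rot: [180.0, 0.2, -176.3]
contact_force: [0.6, 0.6, -2.4]
gripper_width: 0.368
grip_force: 35.0
time_s: 8.08
eef_pos: [0.5324, 0.248, 0.2585]
tool_rot: [-180.0, -0.0, -176.3]
contact_force: [-0.0, -0.6, -2.0]
gripper_width: 0.363
grip_force: 35.0
time_s: 8.42
eef_pos: [0.5318, 0.2481, 0.2524]
tool_rot: [-180.0, -0.0, -176.2]
contact_force: [0.0, 0.5, -1.4]
gripper_width: 0.368
grip_force: 35.0
time_s: 8.67
eef_pos: [0.5324, 0.2482, 0.2506]
tool_rot: [180.0, -0.0, -176.2]
contact_force: [0.3, 0.7, -2.1]
gripper_width: 0.369
grip_force: 35.0
time_s: 8.92
eef_pos: [0.5324, 0.2481, 0.2485]
tool_rot: [-180.0, -0.0, -176.3]
contact_force: [-0.1, -0.1, -2.1]
gripper_width: 0.366
grip_force: 35.0
```

```bash
for i in 1; do python3 -m creep '[[[0,0,0.0015],0,255],[[0,0,0],0,255],[[0,0,0],0,255]]' | grep -E "eef|contact"
python3 -m creep '[[[0,0,0.0015],0,255],[[0,0,0],0,255],[[0,0,0],0,255]]'| grep -E "eef|contact"
python3 -m creep '[[[0,0,0.0015],0,255],[[0,0,0],0,255],[[0,0,0],0,255]]'| grep -E "eef|contact"; done
```

```text
eef_pos: [0.5324, 0.2481, 0.247]
contact_force: [0.1, -0.7, -2.3]
eef_pos: [0.5324, 0.2481, 0.2455]
contact_force: [0.2, 0.2, -2.2]
eef_pos: [0.5324, 0.2481, 0.2441]
contact_force: [0.2, -0.3, -1.7]
```

```bash
python3 -m creep '[[[0,0,0.001],0,255],[[0,0,0],0,255],[[0,0,0],0,255]]' | grep -E "eef|contact"
python3 -m creep '[[[0,0,0.001],0,255],[[0,0,0],0,255],[[0,0,0],0,255]]'| grep -E "eef|contact"
python3 -m creep '[[[0,0,0.001],0,255],[[0,0,0],0,255],[[0,0,0],0,255]]'| grep -E "eef|contact"
python3 -m creep '[[[0,0,0.0],0,255],[[0,0,0],0,255]]'| grep -E "eef|contact"
```

```text
eef_pos: [0.5324, 0.2481, 0.2431]
contact_force: [0.4, 0.1, -2.3]
eef_pos: [0.5324, 0.2481, 0.2421]
contact_force: [-0.5, 0.2, -1.9]
eef_pos: [0.5325, 0.2481, 0.2411]
contact_force: [0.6, 0.2, -2.1]
eef_pos: [0.5325, 0.2482, 0.2412]
contact_force: [1.3, -0.4, -2.3]
```

```bash
python3 -m creep '[[[0,0,0.001],0,255],[[0,0,0],0,255],[[0,0,0],0,255]]' | grep -E "eef|contact"
python3 -m creep '[[[0,0,0.001],0,255],[[0,0,0],0,255],[[0,0,0],0,255]]'| grep -E "eef|contact"
python3 -m creep '[[[0,0,0.001],0,255],[[0,0,0],0,255],[[0,0,0],0,255]]'| grep -E "eef|contact"
```

```text
eef_pos: [0.5324, 0.2481, 0.2401]
contact_force: [0.1, -0.3, -2.2]
eef_pos: [0.5324, 0.2481, 0.2391]
contact_force: [0.2, 0.3, -1.8]
eef_pos: [0.5325, 0.2482, 0.2382]
contact_force: [-0.1, 0.3, -1.8]
```

```bash
python3 -m creep '[[[0,0,0.001],0,255],[[0,0,0],0,255],[[0,0,0],0,255]]' | grep -E "eef|contact"
python3 -m creep '[[[0,0,0.001],0,255],[[0,0,0],0,255],[[0,0,0],0,255]]'| grep -E "eef|contact"
python3 - <<'E'
from fit import *
import cv2
def crop(n,x0,x1,y0,y1,s): return cv2.resize(CAM[n]["image"][y0:y1,x0:x1,::-1],None,fx=s,fy=s,interpolation=cv2.INTER_CUBIC)
cv2.imwrite("pics/on1.png",crop("scene",350,450,140,250,5))
E
```

```text
eef_pos: [0.5326, 0.2482, 0.2377]
contact_force: [-1.5, -0.3, 3.7]
eef_pos: [0.5326, 0.2483, 0.2373]
contact_force: [-4.6, -1.8, 7.8]
```

View pics/on1.png

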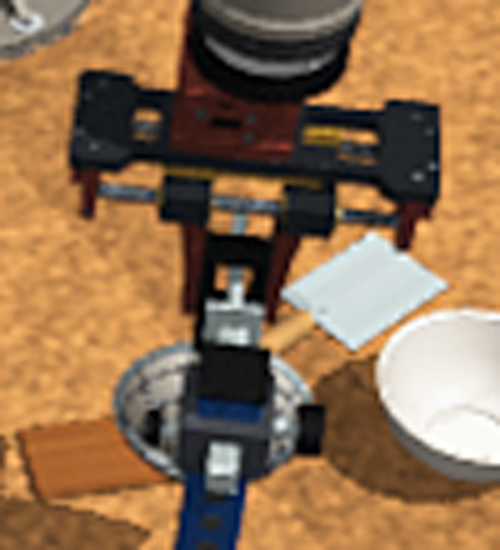

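Prong felt: contact at TCP z about 0.238, and the picture shows the prong running through the eye. I'll ease off to a light contact and slide back.

```bash
f="eef|contact"; python3 -m creep '[[[0,0,-0.0015],0,255],[[0,0,0],0,255],[[0,0,0],0,255]]' | grep -E $f
python3 -m creep '[[[-0.005,0,0],0,255],[[-0.005,0,0],0,255],[[0,0,0],0,255],[[0,0,0],0,255]]' | grep -E $f
python3 -m creep '[[[-0.005,0,0],0,255],[[-0.005,0,0],0,255],[[0,0,0],0,255],[[0,0,0],0,255]]' | grep -E $f
```

```text
eef_pos: [0.5326, 0.2482, 0.2377]
contact_force: [-1.0, -1.3, 2.3]
eef_pos: [0.5437, 0.2491, 0.2379]
contact_force: [2.1, 0.8, 2.2]
eef_pos: [0.5535, 0.2496, 0.2379]
contact_force: [1.3, 0.8, 2.0]
```

```bash
f="eef|contact"; python3 -m creep '[[[-0.004,0,0],0,255],[[-0.004,0,0],0,255],[[-0.002,0,0],0,255],[[0,0,0],0,255]]' | grep -E $f
python3 -m creep '[[[-0.002,0,0],0,255],[[0,0,0],0,255],[[0,0,0],0,255]]' | grep -E $f
python3 -m creep '[[[-0.0015,0,0],0,255],[[0,0,0],0,255],[[0,0,0],0,255]]' | grep -E $f
python3 -m creep '[[[-0.0015,0,0],0,255],[[0,0,0],0,255],[[0,0,0],0,255]]' | grep -E $f
```

```text
eef_pos: [0.5624, 0.2501, 0.2378]
contact_force: [-1.7, 0.9, 5.4]
eef_pos: [0.5642, 0.2502, 0.2378]
contact_force: [-2.5, 0.1, 4.0]
eef_pos: [0.5655, 0.2504, 0.2378]
contact_force: [-3.2, -0.2, 4.2]
eef_pos: [0.567, 0.2505, 0.2378]
contact_force: [-2.7, 0.8, 5.1]
```

```bash
f="eef|contact"; python3 -m creep '[[[-0.001,0,-0.0007],0,255],[[0,0,0],0,255],[[0,0,0],0,255]]' | grep -E $f
python3 -m creep '[[[-0.001,0,0],0,255],[[0,0,0],0,255],[[0,0,0],0,255]]' | grep -E $f
python3 -m creep '[[[-0.001,0,0],0,255],[[0,0,0],0,255],[[0,0,0],0,255]]' | grep -E $f
python3 -m creep '[[[-0.001,0,0],0,255],[[0,0,0],0,255],[[0,0,0],0,255]]' | grep -E $f
```

```text
eef_pos: [0.5681, 0.2504, 0.238]
contact_force: [-2.0, -0.3, 1.2]
eef_pos: [0.5693, 0.2504, 0.2381]
contact_force: [-0.7, -0.1, -0.2]
eef_pos: [0.5705, 0.2505, 0.2381]
contact_force: [-0.1, 0.2, -0.8]
eef_pos: [0.5716, 0.2505, 0.2382]
contact_force: [0.3, -0.5, -1.7]
```

```bash
f="eef|contact"; python3 -m creep '[[[-0.001,0,0],0,255],[[0,0,0],0,255],[[0,0,0],0,255]]' | grep -E $f
python3 -m creep '[[[-0.001,0,0],0,255],[[0,0,0],0,255],[[0,0,0],0,255]]' | grep -E $f
python3 -m creep '[[[-0.001,0,0],0,255],[[0,0,0],0,255],[[0,0,0],0,255]]' | grep -E $f
```

```text
eef_pos: [0.5725, 0.2507, 0.2382]
contact_force: [0.4, 0.5, -1.6]
eef_pos: [0.5727, 0.2508, 0.2381]
contact_force: [-3.6, -0.8, 0.0]
eef_pos: [0.5726, 0.2508, 0.2381]
contact_force: [-7.6, -1.5, 1.7]
```

Home contact is at TCP x=0.5726 with a 7.6 N push. I'll hold briefly, relax, release and check the force.

```bash
f="eef|contact|width|grip_f|time"; python3 -m creep '[[[0,0,0],0,255],[[0,0,0],0,255]]' | grep -E $f
python3 -m creep '[[[0.0007,0,0.0003],0,255],[[0.0007,0,0],0,255],[[0,0,0],0,255]]' | grep -E $f
python3 -m creep '[[[0,0,0],0,90],[[0,0,0],0,90],[[0,0,0],0,90],[[0,0,0],0,90],[[0,0,0],0,90]]' | grep -E $f
```

```text
time_s: 15.85
eef_pos: [0.5726, 0.2508, 0.2381]
contact_force: [-9.2, -1.6, 2.7]
gripper_width: 0.368
grip_force: 35.0
time_s: 16.1
eef_pos: [0.5727, 0.2508, 0.2381]
contact_force: [-3.6, -0.6, 0.6]
gripper_width: 0.371
grip_force: 35.0
time_s: 16.52
eef_pos: [0.5734, 0.2509, 0.2382]
contact_force: [-0.5, -0.1, 0.5]
gripper_width: 0.645
grip_force: 0.0
```

```bash
f="eef|contact|width|grip_f|time|rot"; python3 -m creep '[[[0,0,-0.01],0,90],[[0,0,-0.025],0,90],[[0,0,-0.035],0,60],[[0,0,-0.03],3.7,0],[[0,-0.02,0],0,0],[[0,-0.036,0],0,0],[[0,-0.04,0],0,0],[[0,-0.04,0],0,0],[[0,-0.04,0],0,0],[[0,-0.04,0],0,0]]' | grep -E $f
python3 -m creep '[[[0,-0.04,0],0,0],[[0,-0.04,0],0,0],[[0.001,-0.025,0],0,0],[[0.001,-0.014,0],0,0],[[0,0,0],0,0],[[0,0,0],0,0]]' | grep -E $f
```

```text
time_s: 17.35
eef_pos: [0.573, 0.0329, 0.3391]
tool_rot: [180.0, 0.1, -179.9]
contact_force: [0.6, 0.1, 0.0]
gripper_width: 0.998
grip_force: 0.0
time_s: 17.85
eef_pos: [0.5714, -0.0844, 0.3387]
tool_rot: [180.0, 0.1, 180.0]
contact_force: [0.1, 0.1, 0.2]
gripper_width: 1.0
grip_force: 0.0
```

```bash
f="eef|contact|width|grip_f|time|rot"; python3 -m creep '[[[0,0,0.02],0,60],[[0,0,0.035],0,60],[[0,0,0.03],0,60],[[0,0,0.018],0,80],[[0,0,0.006],0,100],[[0,0,0],0,100],[[0,0,0],0,255],[[0,0,0],0,255],[[0,0,0],0,255],[[0,0,0],0,255]]' | grep -E $f
python3 -m creep '[[[0,0,0],0,255],[[0,0,0],0,255],[[0,0,0],0,255],[[0,0,0],0,255]]' 35| grep -E $f
```

```text
time_s: 18.68
eef_pos: [0.5721, -0.0843, 0.2304]
tool_rot: [180.0, 0.1, -180.0]
contact_force: [-0.1, 0.2, 3.5]
gripper_width: 0.361
grip_force: 34.9
time_s: 19.02
eef_pos: [0.5721, -0.0843, 0.2303]
tool_rot: [180.0, 0.1, -180.0]
contact_force: [-1.0, 0.0, 6.3]
gripper_width: 0.37
grip_force: 34.9
```

```bash
f="eef|contact|width|grip_f|time|rot"; python3 -m creep '[[[0,0,-0.004],0,255],[[0,0,-0.006],0,255],[[0,0,-0.005],0,255],[[0.015,0,0],0,255],[[0.02,0,0],0,255],[[0.02,0,0],0,255],[[0.015,0,0],0,255],[[0,0,-0.03],0,255],[[0,0,-0.035],0,255],[[0,0,-0.03],0,255]]' | grep -E $f
python3 -m creep '[[[0.005,0.02,0],0,255],[[0.005,0.035,0],0,255],[[0.005,0.039,0],0,255],[[0.005,0.039,0],0,255],[[0.005,0.039,0],0,255],[[0.005,0.039,0],0,255],[[0.005,0.039,0],0,255],[[0.005,0.037,0],0,255],[[0.005,0.025,0],0,255],[[0.003,0.014,0],0,255]]' | grep -E $f
python3 -m creep '[[[0,0,0.02],-3.7,255],[[0,0,0.03],0,255],[[0,0,0.025],0,255],[[0,0,0.01],0,255],[[0,0,0],0,255],[[0,0,0],0,255]]' | grep -E $f
```

```text
time_s: 19.85
eef_pos: [0.5006, -0.0845, 0.3409]
tool_rot: [180.0, -0.0, -180.0]
contact_force: [0.5, -0.6, -1.7]
gripper_width: 0.366
grip_force: 34.9
time_s: 20.68
eef_pos: [0.4514, 0.2457, 0.3391]
tool_rot: [179.9, -0.0, -179.7]
contact_force: [-0.1, 0.1, -2.1]
gripper_width: 0.37
grip_force: 34.9
time_s: 21.18
eef_pos: [0.4532, 0.2417, 0.2547]
tool_rot: [-180.0, -0.0, -176.3]
contact_force: [0.8, 0.4, -0.9]
gripper_width: 0.366
grip_force: 34.9
```

```bash
f="eef|contact|time"; python3 -m creep '[[[-0.01,0,0],0,255],[[-0.015,0,0],0,255],[[-0.015,0,0],0,255],[[-0.015,0,0],0,255],[[-0.014,0,0],0,255],[[-0.008,0,0],0,255],[[0,0,0],0,255],[[0,0,0],0,255]]' | grep -E $f
python3 -m creep '[[[0,0,0.006],0,255],[[0,0,0.005],0,255],[[0,0,0.002],0,255],[[0,0,0],0,255],[[0,0,0],0,255]]' | grep -E $f
python3 -m creep '[[[0,0,0.001],0,255],[[0,0,0],0,255],[[0,0,0],0,255]]' | grep -E $f
```

```text
time_s: 21.85
eef_pos: [0.5303, 0.2468, 0.2547]
contact_force: [-0.3, 0.2, -1.7]
time_s: 22.27
eef_pos: [0.5294, 0.2467, 0.2408]
contact_force: [0.5, -0.3, -1.5]
time_s: 22.52
eef_pos: [0.5298, 0.2467, 0.2401]
contact_force: [-0.7, 0.9, -2.0]
```

```bash
f="eef|contact|time"; python3 -m creep '[[[0,0.001,0.001],0,255],[[0,0,0],0,255],[[0,0,0],0,255]]' | grep -E $f
python3 -m creep '[[[0,0,0.0007],0,255],[[0,0,0],0,255],[[0,0,0],0,255]]' | grep -E $f
```

```text
time_s: 22.77
eef_pos: [0.5298, 0.2478, 0.239]
contact_force: [0.3, -0.1, -1.1]
time_s: 23.02
eef_pos: [0.5298, 0.2478, 0.2387]
contact_force: [-0.6, -1.1, 1.0]
```

```bash
f="eef|contact|time"; python3 -m creep '[[[-0.005,0,-0.0003],0,255],[[-0.005,0,0],0,255],[[-0.005,0,0],0,255],[[-0.004,0,0],0,255],[[0,0,0],0,255],[[0,0,0],0,255]]' | grep -E $f
python3 -m creep '[[[-0.002,0,0],0,255],[[0,0,0],0,255],[[0,0,0],0,255]]' | grep -E $f
python3 -m creep '[[[-0.001,0,0],0,255],[[0,0,0],0,255],[[0,0,0],0,255]]' | grep -E $f
python3 -m creep '[[[-0.001,0,0],0,255],[[0,0,0],0,255],[[0,0,0],0,255]]' | grep -E $f
```

```text
time_s: 23.52
eef_pos: [0.5498, 0.249, 0.2388]
contact_force: [0.9, -0.1, -0.1]
time_s: 23.77
eef_pos: [0.5508, 0.2491, 0.2388]
contact_force: [-0.0, 0.1, 1.4]
time_s: 24.02
eef_pos: [0.5515, 0.2492, 0.2387]
contact_force: [-1.7, -0.2, 2.2]
time_s: 24.27
eef_pos: [0.5527, 0.2493, 0.2387]
contact_force: [-1.6, 0.5, 3.2]
```

```bash
f="eef|contact|time"; python3 -m creep '[[[-0.001,0,-0.0003],0,255],[[0,0,0],0,255],[[0,0,0],0,255]]' | grep -E $f
python3 -m creep '[[[-0.001,0,0],0,255],[[0,0,0],0,255],[[0,0,0],0,255]]' | grep -E $f
python3 -m creep '[[[-0.001,0,0],0,255],[[0,0,0],0,255],[[0,0,0],0,255]]' | grep -E $f
```

```text
time_s: 24.52
eef_pos: [0.5539, 0.2493, 0.2388]
contact_force: [-0.8, -0.5, 0.9]
time_s: 24.77
eef_pos: [0.5548, 0.2493, 0.2388]
contact_force: [-1.3, -0.1, 0.7]
time_s: 25.02
eef_pos: [0.5558, 0.2494, 0.2389]
contact_force: [0.1, 1.1, -0.1]
```

```bash
f="eef|contact|time"; python3 -m creep '[[[-0.001,0,0],0,255],[[0,0,0],0,255],[[0,0,0],0,255]]' | grep -E $f
python3 -m creep '[[[-0.001,0,0],0,255],[[0,0,0],0,255],[[0,0,0],0,255]]' | grep -E $f
python3 -m creep '[[[-0.001,0,0],0,255],[[0,0,0],0,255],[[0,0,0],0,255]]' | grep -E $f
```

```text
time_s: 25.27
eef_pos: [0.5559, 0.2494, 0.2388]
contact_force: [-4.9, -1.4, 1.7]
time_s: 25.52
eef_pos: [0.556, 0.2493, 0.2387]
contact_force: [-9.2, -1.5, 4.4]
time_s: 25.77
eef_pos: [0.556, 0.2494, 0.2386]
contact_force: [-12.6, -3.6, 6.4]
```

```bash
f="eef|contact|width|grip_f|time"; 
python3 -m creep '[[[0.0012,0,-0.0003],0,255],[[0.0008,0,-0.0002],0,255],[[0,0,0],0,255]]' | grep -E $f
python3 -m creep '[[[0,0,0],0,90],[[0,0,0],0,90],[[0,0,0],0,90],[[0,0,0],0,90],[[0,0,0],0,90]]' | grep -E $f
python3 -m creep '[[[0,0,-0.01],0,90],[[0,0,-0.025],0,90],[[0,0,-0.035],0,60],[[0,0,-0.03],3.7,0],[[0,0,0],0,0]]' | grep -E $f
python3 - <<'E'
from fit import *
import cv2
def crop(n,x0,x1,y0,y1,s): return cv2.resize(CAM[n]["image"][y0:y1,x0:x1,::-1],None,fx=s,fy=s,interpolation=cv2.INTER_CUBIC)
W=np.zeros((600,800,3),np.uint8);a=crop("scene",350,430,140,250,5);W[:550,:400]=a;W[:300,400:800]=crop("top",190,270,140,200,5);W[300:540,400:]=crop("scene",130,290,150,246,2.5);cv2.imwrite("pics/med.png",W)
E
```

```text
time_s: 26.02
eef_pos: [0.5559, 0.2493, 0.2389]
contact_force: [-5.1, -1.0, -0.6]
gripper_width: 0.363
grip_force: 34.9
time_s: 26.43
eef_pos: [0.5572, 0.2495, 0.2397]
contact_force: [-0.3, -0.9, -0.3]
gripper_width: 0.64
grip_force: 0.0
time_s: 26.85
eef_pos: [0.5595, 0.2506, 0.3472]
contact_force: [0.6, -0.5, 0.6]
gripper_width: 0.835
grip_force: 0.0
```

View pics/med.png

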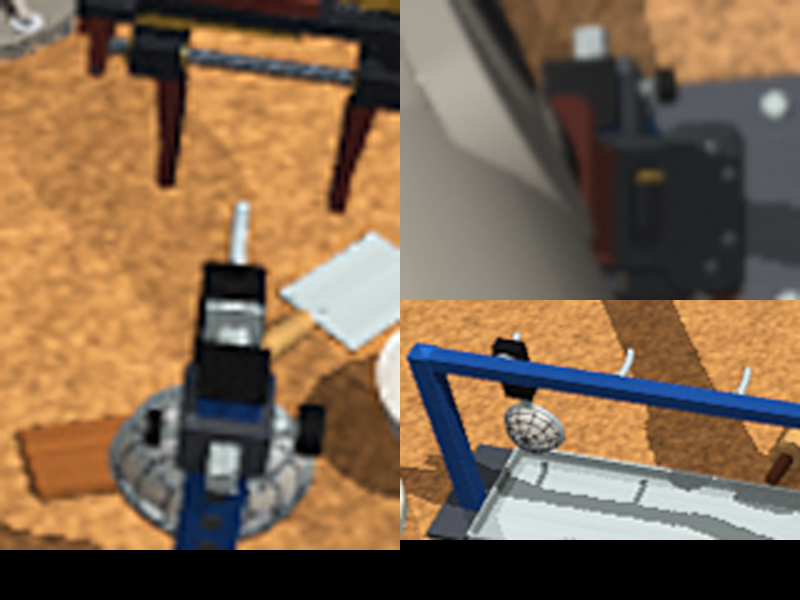

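The picture shows large and medium hanging straight and face to face, with the small one untouched on its peg. Now I'll fetch the small strainer.

```bash
f="eef|contact|width|grip_f|time|rot"; python3 -m creep '[[[-0.001,-0.02,0],0,0],[[-0.001,-0.035,0],0,0],[[-0.001,-0.04,0],0,0],[[-0.001,-0.04,0],0,0],[[-0.001,-0.04,0],0,0],[[-0.001,-0.04,0],0,0],[[-0.001,-0.04,0],0,0],[[-0.001,-0.04,0],0,0],[[-0.001,-0.04,0],0,0],[[-0.001,-0.04,0],0,0]]' | grep -E $f
python3 -m creep '[[[-0.001,-0.04,0],0,0],[[-0.001,-0.04,0],0,0],[[-0.001,-0.04,0],0,0],[[0,-0.038,0],0,0],[[0,-0.03,0],0,0],[[0,-0.022,0],0,0],[[0,-0.008,0],0,0],[[0,0,0],0,0],[[0,0,0],0,0]]' | grep -E $f
```

```text
time_s: 27.78
eef_pos: [0.566, -0.1272, 0.3383]
tool_rot: [180.0, -0.1, -179.9]
contact_force: [1.1, -0.9, 0.5]
gripper_width: 1.001
grip_force: 0.0
time_s: 28.53
eef_pos: [0.5703, -0.3422, 0.3385]
tool_rot: [179.9, -0.1, -179.9]
contact_force: [-0.6, 0.8, -0.4]
gripper_width: 1.002
grip_force: 0.0
```

```bash
f="eef|contact|width|grip_f|time|rot"; python3 -m creep '[[[-0.001,-0.001,0.02],0,60],[[0,0,0.035],0,60],[[0,0,0.03],0,60],[[0,0,0.018],0,80],[[0,0,0.006],0,100],[[0,0,0],0,100],[[0,0,0],0,100],[[0,0,0],0,255],[[0,0,0],0,255],[[0,0,0],0,255]]' | grep -E $f
python3 -m creep '[[[0,0,0],0,255],[[0,0,0],0,255],[[0,0,0],0,255],[[0,0,0],0,255],[[0,0,0],0,255]]' 35| grep -E $f
```

```text
time_s: 29.37
eef_pos: [0.5718, -0.3448, 0.2318]
tool_rot: [-180.0, 0.1, -179.9]
contact_force: [0.0, -0.1, -0.4]
gripper_width: 0.416
grip_force: 0.0
time_s: 29.78
eef_pos: [0.5716, -0.345, 0.2315]
tool_rot: [-180.0, 0.1, -180.0]
contact_force: [-1.1, 0.7, 5.6]
gripper_width: 0.366
grip_force: 35.0
```

```bash
f="eef|contact|width|grip_f|time|rot"; python3 -m creep '[[[0,0,-0.004],0,255],[[0,0,-0.006],0,255],[[0,0,-0.005],0,255],[[0.015,0,0],0,255],[[0.02,0,0],0,255],[[0.02,0,0],0,255],[[0.015,0,0],0,255],[[0,0,-0.03],0,255],[[0,0,-0.035],0,255],[[0,0,-0.03],0,255]]' | grep -E $f
python3 -m creep '[[[0.003,0.02,0],0,255],[[0.003,0.035,0],0,255],[[0.003,0.04,0],0,255],[[0.003,0.04,0],0,255],[[0.003,0.04,0],0,255],[[0.003,0.04,0],0,255],[[0.003,0.04,0],0,255],[[0.003,0.04,0],0,255],[[0.003,0.04,0],0,255],[[0.003,0.04,0],0,255]]' | grep -E $f
python3 -m creep '[[[0.003,0.04,0],0,255],[[0.003,0.04,0],0,255],[[0.003,0.04,0],0,255],[[0.003,0.038,0],0,255],[[0.003,0.03,0],0,255],[[0.003,0.018,0],0,255],[[0,0.007,0],0,255],[[0,0,0.02],-3.7,255],[[0,0,0],0,255],[[0,0,0],0,255]]' | grep -E $f
```

```text
time_s: 30.62
eef_pos: [0.5005, -0.3445, 0.3421]
tool_rot: [180.0, -0.0, -180.0]
contact_force: [1.0, -0.8, -1.3]
gripper_width: 0.366
grip_force: 34.9
time_s: 31.45
eef_pos: [0.4701, 0.0321, 0.3409]
tool_rot: [180.0, 0.0, -180.0]
contact_force: [0.2, 0.6, -2.8]
gripper_width: 0.365
grip_force: 34.9
time_s: 32.28
eef_pos: [0.4525, 0.2416, 0.3199]
tool_rot: [-179.9, -0.1, -176.4]
contact_force: [-0.0, -0.2, -1.5]
gripper_width: 0.368
grip_force: 34.9
```

```bash
f="eef|contact|time"; python3 -m creep '[[[0,0.001,0.03],0,255],[[0,0,0.025],0,255],[[0,0,0.009],0,255],[[0,0,0],0,255],[[0,0,0],0,255]]' | grep -E $f
python3 -m creep '[[[-0.01,0,0],0,255],[[-0.015,0,0],0,255],[[-0.015,0,0],0,255],[[-0.015,0,0],0,255],[[-0.01,0,0],0,255],[[-0.0055,0,0],0,255],[[0,0,0],0,255],[[0,0,0],0,255]]' | grep -E $f
python3 -m creep '[[[0,0,0.006],0,255],[[0,0,0.005],0,255],[[0,0,0.002],0,255],[[0,0,0],0,255],[[0,0,0],0,255]]' | grep -E $f
python3 -m creep '[[[0,0,0.001],0,255],[[0,0,0],0,255],[[0,0,0],0,255]]' | grep -E $f
```

```text
time_s: 32.7
eef_pos: [0.4533, 0.244, 0.2575]
contact_force: [0.5, -0.1, -1.5]
time_s: 33.37
eef_pos: [0.523, 0.2491, 0.2567]
contact_force: [-1.2, -0.1, -2.0]
time_s: 33.78
eef_pos: [0.5226, 0.249, 0.2432]
contact_force: [0.4, 0.2, -1.9]
time_s: 34.03
eef_pos: [0.523, 0.2491, 0.2426]
contact_force: [0.1, 0.0, -2.0]
```

```bash
f="eef|contact|time"; python3 -m creep '[[[0,-0.0012,0.001],0,255],[[0,0,0],0,255],[[0,0,0],0,255]]' | grep -E $f
python3 -m creep '[[[0,0,0.001],0,255],[[0,0,0],0,255],[[0,0,0],0,255]]' | grep -E $f
python3 -m creep '[[[0,0,0.001],0,255],[[0,0,0],0,255],[[0,0,0],0,255]]' | grep -E $f
```

```text
time_s: 34.28
eef_pos: [0.5231, 0.2476, 0.2414]
contact_force: [0.0, -1.1, -1.7]
time_s: 34.53
eef_pos: [0.523, 0.2478, 0.2404]
contact_force: [0.2, -0.0, -2.2]
time_s: 34.78
eef_pos: [0.5232, 0.2479, 0.2397]
contact_force: [-1.3, 0.8, 0.5]
```

Contact with the prong is light, as predicted. Sliding to the medium strainer, expected near x=0.538.

```bash
f="eef|contact|time"; python3 -m creep '[[[-0.004,0,-0.0002],0,255],[[-0.004,0,0],0,255],[[-0.003,0,0],0,255],[[0,0,0],0,255],[[0,0,0],0,255]]' | grep -E $f
python3 -m creep '[[[-0.001,0,0],0,255],[[0,0,0],0,255],[[0,0,0],0,255]]' | grep -E $f
python3 -m creep '[[[-0.001,0,0],0,255],[[0,0,0],0,255],[[0,0,0],0,255]]' | grep -E $f
python3 -m creep '[[[-0.001,0,0],0,255],[[0,0,0],0,255],[[0,0,0],0,255]]' | grep -E $f
```

```text
time_s: 35.2
eef_pos: [0.5349, 0.2486, 0.2398]
contact_force: [1.6, -0.4, 0.0]
time_s: 35.45
eef_pos: [0.5351, 0.2486, 0.2397]
contact_force: [0.1, -0.6, 1.0]
time_s: 35.7
eef_pos: [0.5354, 0.2487, 0.2396]
contact_force: [-5.4, -1.7, 2.6]
time_s: 35.95
eef_pos: [0.5355, 0.2487, 0.2395]
contact_force: [-7.2, -0.9, 5.0]
```

```bash
f="eef|contact|time"; python3 -m creep '[[[-0.0008,0,-0.0007],0,255],[[0,0,0],0,255],[[0,0,0],0,255],[[0,0,0],0,255]]' | grep -E $f
python3 - <<'E'
from fit import *
import cv2
def crop(n,x0,x1,y0,y1,s): return cv2.resize(CAM[n]["image"][y0:y1,x0:x1,::-1],None,fx=s,fy=s,interpolation=cv2.INTER_CUBIC)
np.save("pics/press.npy",CAM["scene"]["image"])
E
```

```text
time_s: 36.28
eef_pos: [0.5355, 0.2487, 0.2397]
contact_force: [-10.3, -1.6, 3.9]
```

```bash
f="eef|contact|width|grip_f|time"; 
python3 -m creep '[[[0.001,0,-0.0003],0,255],[[0.0006,0,0],0,255],[[0,0,0],0,255]]' | grep -E $f
python3 -m creep '[[[0,0,0],0,90],[[0,0,0],0,90],[[0,0,0],0,90],[[0,0,0],0,90],[[0,0,0],0,90]]' | grep -E $f
python3 -m creep '[[[0,0,-0.01],0,90],[[0,0,-0.025],0,90],[[0,0,-0.035],0,60],[[0.03,0,-0.02],0,0],[[0.04,0,0],0,0],[[0.04,0,0],0,0],[[0.02,0,0],0,0],[[0,0,0],0,0]]' | grep -E $f
python3 - <<'E'
from fit import *
import cv2
def crop(n,x0,x1,y0,y1,s): return cv2.resize(CAM[n]["image"][y0:y1,x0:x1,::-1],None,fx=s,fy=s,interpolation=cv2.INTER_CUBIC)
W=np.zeros((600,800,3),np.uint8);W[:600,:400]=crop("scene",370,420,165,240,8);W[:600,400:800]=crop("top",205,255,150,225,8);cv2.imwrite("pics/end.png",W)
E
```

```text
time_s: 36.63
eef_pos: [0.5354, 0.2486, 0.2399]
contact_force: [-4.5, -0.8, -2.1]
gripper_width: 0.368
grip_force: 34.9
time_s: 37.05
eef_pos: [0.5368, 0.2486, 0.2409]
contact_force: [0.2, -0.2, 0.1]
gripper_width: 0.647
grip_force: 0.0
time_s: 37.72
eef_pos: [0.4029, 0.2405, 0.3321]
contact_force: [0.3, 0.1, -0.3]
gripper_width: 0.995
grip_force: 0.0
```

View pics/end.png

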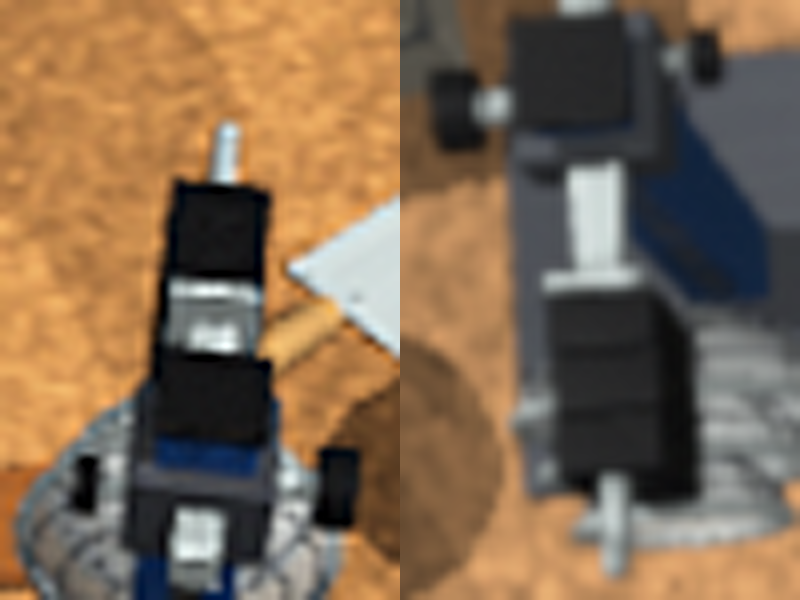

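The top view (right) shows three handles against the plate in equal steps (seams at display rows about 290, 345, 410 and 470), hanging straight. A quick numeric check of the spacing before I hand in.

```bash
python3 - <<'E'
from fit import *
q=[.6455,.2558,.0655]
for z in(.2715,):
  p=proj("top",world(q,[(-.061-.018*k,0.0,z) for k in range(4)]));print(p.round(2))
im=CAM["top"]["image"].astype(int).sum(2)
for r in range(182,214): print(r,im[r,222:240])
E
```

```text
[[229.14 185.68]
 [229.6  193.28]
 [230.07 200.92]
 [230.54 208.61]]
182 [249 250 248 257 346 552 620 598 592 569 423 293 261 229 176 128 102 101]
183 [256 284 297 291 344 516 573 576 583 592 516 443 373 289 229 171 120  98]
184 [303 462 520 522 523 585 607 615 620 633 608 541 433 311 249 217 165 115]
185 [312 488 527 515 492 496 500 497 499 495 484 423 329 241 215 227 213 161]
186 [270 339 328 290 262 244 237 226 237 230 222 195 163 142 140 180 219 211]
187 [230 192 162 139 125 118 115 111 119 119 119 115 115 111  88 104 173 242]
188 [226 169 129 123 121 119 120 115 118 115 116 114 112 113  79  61 106 204]
189 [237 178 133 127 125 123 121 121 120 119 117 118 118 113  81  47  60 132]
190 [239 178 134 130 130 127 124 124 124 120 121 120 117 117  83  48  48  82]
191 [241 178 138 133 130 130 130 129 127 126 122 121 119 115  84  53  45  53]
192 [245 184 137 132 133 133 132 129 126 121 119 112 106 101  78  55  44  42]
193 [245 191 132 111 106 106 104 101  98  94  93  94  91  95  86  58  41  43]
194 [250 203 136 105  98  98 101  97  97  95  94  98  98 103  98  67  42  40]
195 [277 226 153 
[... 764 characters left out ...]
05 [262 227 164 129 124 122 121 121 118 115 115 113 113 114 117  79  53  40]
206 [269 237 170 135 124 126 122 121 120 118 117 118 115 114 113  80  55  43]
207 [295 314 231 141 125 127 123 120 118 121 120 118 114 112 108  76  51  46]
208 [361 404 283 146 119 112 104 100 131 142 125 103  88  84  78  63  44  44]
209 [361 375 262 133  83  68  64 112 285 326 274 174  86  58  48  41  37  38]
210 [306 286 231 157  90  49  38 151 416 479 405 255 114  66  56  45  42  32]
211 [254 249 242 219 193 148  93 176 465 543 460 282 118  48  43  45  42  49]
212 [292 341 382 386 372 328 249 230 477 575 487 300 168 121  85  89 100 118]
213 [389 433 463 456 441 418 367 347 515 601 510 349 363 338 262 236 242 254]
```

The seams are evenly spaced at about 7.4 px each, against 7.6 px expected for 18 mm, so there are no gaps. The arm is clear, so I'm handing in.

```bash
python3 -m creep '[[[0,0,0],0,0],[[0,0,0],0,0],[[0,0,0],0,0],[[0,0,0],0,0],[[0,0,0],0,0],[[0,0,0],0,0]]' | grep time; python3 -c "
from rig import workorder;print(workorder.job_done())"
```

```text
time_s: 38.42
the job is handed in; nothing more can be done
None
```

The job is handed in at 38 s: large, medium and small strainers hang nested on the prong, with no gaps or tilt visible in the last pictures; the peak push was about 13 N on the medium, above the 5–10 N asked but under 20 N, and hand-in returned no verdict.

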